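# Pack the tea kit and the salsa kit

### The job

Make up the two kits from the stock on the table. Blue tray (tea): stand the honey jar upright in the cork-lined compartment and put the lemon in the free plain one, beside the cup that is already there; orange tray (salsa): stand the tomato tin upright in the cork-lined compartment and put the garlic and the lime in the two plain ones, one in each, either way round. Set everything down inside its compartment without dropping it, and leave the espresso cup, the kitchen timer and the dark lid where they are.

Things in the scene. Friction and masses are not known exactly. Their poses are not given: they have to be found in the camera images.
- blue_tray: Blue tray, fixed, 90 x 260 x 12 mm. Origin: centre of underside; z up, y along its length, yaw within 0.2 rad of pi (cork end at right). Three 80 x 80 mm compartments, centres at y = +85, 0, -85 mm (x = 0); floor 4 mm above the underside, walls and dividers 5 mm thick, 8 mm above the floor. The one at y = +85 mm has a brown cork liner (top 5.5 mm above the underside). A cup stands in the middle one.
- orange_tray: Orange tray, fixed, 90 x 260 x 12 mm. Origin: centre of underside; z up, y along its length, yaw within 0.2 rad of 0 (cork end at left). Three 80 x 80 mm compartments, centres at y = +85, 0, -85 mm (x = 0); floor 4 mm above the underside, walls and dividers 5 mm thick, 8 mm above the floor. The one at y = +85 mm has a brown cork liner (top 5.5 mm above the underside). Empty at the start.
- honey_jar_centre (a point): Honey jar, clear with amber filling and red screw lid, round, 60 mm diameter, 85 mm high, about 0.31 kg, standing on the table. Origin: its centre, half-way up, z up while it stands.
- tomato_tin_centre (a point): Small food tin with a picture of tomatoes on its label, round, 57 mm diameter, 72 mm high, about 0.18 kg, standing on the table. Origin: its centre, half-way up, z up while it stands.
- lemon_centre (a point): Yellow lemon, 72 mm long (its x axis, level), 57 mm wide, 58 mm high, 0.11 kg, lying on the table; may rock a little. Origin: its centre, half-way up.
- garlic_centre (a point): Whitish-pink garlic bulb, 60 x 57 mm, 58 mm high, widest below half height, 0.04 kg, standing on the table. Origin: its centre, half-way up, z up while it stands.
- lime_centre (a point): Green lime, 57 mm long (its x axis, level), 46 mm wide, 45 mm high, 0.05 kg, lying on the table; may rock a little. Origin: its centre, half-way up.
- espresso_cup_centre (a point): White espresso cup, red-brown inside, 62 mm across, 87 mm with its handle, 51 mm high; stands loose in the middle compartment of the blue tray, its handle across the tray's length, pointing to the tray's -x side. Bystander. Origin: half-way up, at the middle of cup and handle together.
- kitchen_timer_centre (a point): Black and white round kitchen timer, 64 mm diameter, 54 mm high, loose on the table among the stock. Bystander. Origin: its centre, half-way up, z up while it stands.
- cup_lid_centre (a point): Dark grey round screw lid, 69 mm diameter, 24 mm high, loose on the table among the stock. Bystander. Origin: its centre, half-way up, z up while it stands.
Mind the look-alikes: they are no part of the job. Leave any purple or turquoise look-alike of the part that bears lime_centre alone.

How it is judged:
At the end, for the whole second after the job is handed in: Jar and tin upright (0.12 rad) in the cork compartments of blue and orange tray, lemon in blue's other end one, garlic and lime one each in orange's plain ones: centres within 18 mm of the compartment centre along both tray axes, at most 6 mm above resting height; all at rest (x of honey_jar_centre in the frame of blue_tray between -0.018 and 0.018 m and y of honey_jar_centre in the frame of blue_tray between 0.067 and 0.103 m and z of honey_jar_centre in the frame of blue_tray between 0.04 and 0.054 m and angle between each of honey_jar_centre, tomato_tin_centre's own z axis and vertical below 0.12 rad and x of lemon_centre in the frame of blue_tray between -0.018 and 0.018 m and y of lemon_centre in the frame of blue_tray between -0.103 and -0.067 m and z of lemon_centre in the frame of blue_tray between 0.025 and 0.039 m and x of tomato_tin_centre in the frame of orange_tray between -0.018 and 0.018 m and y of tomato_tin_centre in the frame of orange_tray between 0.067 and 0.103 m and z of tomato_tin_centre in the frame of orange_tray between 0.0335 and 0.0475 m and (((x of garlic_centre in the frame of orange_tray between -0.018 and 0.018 m and y of garlic_centre in the frame of orange_tray between -0.018 and 0.018 m and z of garlic_centre in the frame of orange_tray between 0.025 and 0.039 m) and (x of lime_centre in the frame of orange_tray between -0.018 and 0.018 m and y of lime_centre in the frame of orange_tray between -0.103 and -0.067 m and z of lime_centre in the frame of orange_tray between 0.0185 and 0.0325 m)) or ((x of garlic_centre in the frame of orange_tray between -0.018 and 0.018 m and y of garlic_centre in the frame of orange_tray between -0.103 and -0.067 m and z of garlic_centre in the frame of orange_tray between 0.025 and 0.039 m) and (x of lime_centre in the frame of orange_tray between -0.018 and 0.018 m and y of lime_centre in the frame of orange_tray between -0.018 and 0.018 m and z of lime_centre in the frame of orange_tray between 0.0185 and 0.0325 m))) and linear speed of each of honey_jar, tomato_tin, lemon, garlic, lime below 0.02 m/s); the robot touches nothing.
It fails at once if the espresso cup, the timer or the spare lid is pushed more than 20 mm or the cup tipped (distance of any of espresso_cup_centre, kitchen_timer_centre, cup_lid_centre from where it was at the start of the episode above 0.02 m or angle between espresso_cup_centre's own z axis and vertical above 0.4 rad).
It fails at once if a thing is dropped: it is out of the fingers while more than 50 mm above the table ((height (world z) of honey_jar_centre above 0.0925 m and contact force between the fingers and honey_jar below 0.01 N) or (height (world z) of tomato_tin_centre above 0.086 m and contact force between the fingers and tomato_tin below 0.01 N) or (height (world z) of lemon_centre above 0.079 m and contact force between the fingers and lemon below 0.01 N) or (height (world z) of garlic_centre above 0.079 m and contact force between the fingers and garlic below 0.01 N) or (height (world z) of lime_centre above 0.0725 m and contact force between the fingers and lime below 0.01 N)).
It also fails if it takes over 128 s, if anything falls off the work surface, if the arm or the gripper's body presses on something with over 40 N, if the wrist force passes 120 N, or if a joint passes its speed limit or range.

### The arm

A 6-joint arm with a two-finger parallel gripper is mounted at the origin on the work surface; the furniture and walls round the work are solid. World frame = base frame: x ahead of the robot, y to its left, z up, the work surface at z = 0. Lengths are in m, angles in rad, forces in N, time in s.
With the tool pointing down it reaches from about 0.35 to 0.775 m from the base axis. Payload 5.5 kg.
Tool frame: the origin (TCP) lies at the very end of the fingers, on their centre line; the grasp point (between the pads) lies 19 mm behind it; z points along the fingers, y is the direction in which the jaws open and shut (so a half turn about z gives the same grasp; the last joint's range is limited). The gripper opens to 85 mm and grips with 20 to 120 N. Pads are 22 mm wide; open, the fingers measure 114 mm over their backs; the gripper's body (76 mm by 85 mm) begins 54 mm behind the grasp point. The pads swing forward as they close: fully open they stand 13 mm farther back than shut.
Start: joints at [-1.345, 0.313, 0.046, 1.304, 0, 1.431], TCP at [0.206, -0.537, 0.231] pointing down, gripper open.
Joint ranges: [-2.76, 2.76], [-0.86, 1.69], [-1.03, 1.26], [-2.2, 2.34], [-1.47, 1.5], [-3.14, 3.14]. Speed limits (rad/s): [2.57, 2.57, 3.14, 3.14, 3.14, 3.14].

### API

Orientations are given as a rotation vector (axis times angle).
In Python, from cell import env, capture, calibration gives the robot as it stands.
- The arm moves only by the tool play_rows, never from a script. Its argument "motion" is a list of rows, each a list of 2 entries, a list of its own where there are three numbers: the shift along the tool's x, y, z in cm, then the turn, a rotation vector about the tool's x, y, z in rad. In form: [[[dx, dy, dz], [rx, ry, rz]], ...]. A call has 1 to 8 rows; each row is the pose to reach, as a shift and turn from the pose commanded when the call began, along the tool's axes at that moment; what a row does not reach only later rows make up. A row lasts 1/8 s, in which the tool goes at most 62.5 mm and 10.7 degrees, less where a joint would pass 70% of its speed; a pose out of reach is approached as far as the arm can. A call with a gripper value outside its range is refused whole. "hand" is the opening, from -1 (shut) to 1 (fully open), set as the call begins (left out, the last holds). The fingers move at their own pace and stop on an object; the grip force is fixed at half the most. Time passes only in rows, so rows that repeat a pose let the fingers close. It gives the time, the measured TCP pose, the force and the opening at its end, in the units of the state.
- env.observe(): the state, without advancing time (a new reading comes with each control period).
- capture(name): name is "side" or "top" or "wrist"; returns (picture, depth): 400x640x3 uint8, blue, green, red; 400x640 float32, m along the optical axis (not along the pixel's ray), 0 where there is no reading.
- calibration(name): a dict with "camera_matrix" (3x3 intrinsics, pixels), "dist_coeffs" ([k1, k2, p1, p2, k3] as OpenCV has them; the pictures are not rectified), "eye" and "rotation" of the camera in the world; the wrist camera has in their place "T_tool_cam" (4x4, takes a point from camera to tool coordinates, whose origin is the TCP and whose axes are the flange's). Camera axes: x right, y down, z forward; pixel columns grow to the right and rows downward; lengths in m; the calibration is good to about 2 mm. A picture is of the moment at which its call begins: read the wrist's pose just before it. calibration takes no time and is no camera call.
- env.sign_off(): hands the job in, once; it reports no verdict.
The state is a dict: "t": time; "joints": joint angles; "qd": joint speeds; "joint_efforts": joint torques, N m; "eef_pos": TCP position; "orientation": TCP orientation; "wrist_force": force on the tool from outside, world axes, zero at the start; "torque": the same for the moment, N m; "width": finger opening in m.
Only numpy, scipy, OpenCV 4.12 (cv2) and the standard library are available. Lean on these libraries where they do the work, as an engineer would, in place of code of your own. Each camera call takes 0.05 s, during which the arm holds its last target. There are 200 camera calls.

## Working session

There is one attempt and no reset: what is moved stays moved. The work goes in short steps, Python scripts to look and compute and a tool call to move; the robot and the scene stay as the last step left them, time stands still between calls to the robot, and variables do not carry over. Pictures are saved under pics/ and viewed, about 12 in all and at most 16, crops included, and the job is handed in when it is done.

Besides the shell and the picture viewer there is one more tool, called after ">>>" in YAML: its name, and indented under it one key for each argument. play_rows: Moves the arm, as the interface text tells. Its arguments: {"type":"object","properties":{"motion":{"type":"array","items":{"type":"array"}},"hand":{"type":"number"}},"required":["motion"]}

```bash
mkdir -p pics; ls; cat > h.py <<'E'
import numpy as np, cv2
from cell import env, capture, calibration
E
python3 - <<'E'
from h import *
s=env.observe();print(s)
for n in("top","side"):
    p,d=capture(n);c=calibration(n);print(n,c)
    cv2.imwrite(f"pics/{n}0.png",p);np.save(f"{n}0.npy",d)
E
```

```text
pics
{'t': 0.0, 'joints': array([-1.34457037e+00,  3.13968878e-01,  4.49799890e-02,  1.30357319e+00,
        1.42030818e-05,  1.43118876e+00]), 'qd': array([-1.13746559e-03, -5.70200556e-04,  3.97225045e-04,  1.54467619e-04,
        6.90627632e-04, -5.23293577e-05]), 'joint_efforts': array([ 1.86784669e-04, -4.80628288e+01,  2.98530614e+01,  1.94103067e-02,
       -1.70145731e-04, -3.49967692e-06]), 'eef_pos': array([ 0.2055716 , -0.53646312,  0.2304272 ]), 'orientation': array([-3.08744720e+00, -5.71129800e-01,  9.77424956e-05]), 'wrist_force': array([-0.19151792,  0.02849276,  0.17028072]), 'torque': array([0.01783277, 0.00050343, 0.06460893]), 'width': 0.08562091850363195}
top {'camera_matrix': array([[446.50873207,   0.        , 314.59136164],
       [  0.        , 446.50873207, 196.99132068],
       [  0.        ,   0.        ,   1.        ]]), 'dist_coeffs': array([-0.0184283,  0.       ,  0.       ,  0.       ,  0.       ]), 'eye': array([ 0.31415337, -0.02109123,  1.23362211]), 'rotation': array([-2.11651039,  2.16076819, -0.16444394])}
side {'camera_matrix': array([[394.20438983,   0.        , 311.89838136],
       [  0.        , 394.20438983, 203.82498916],
       [  0.        ,   0.        ,   1.        ]]), 'dist_coeffs': array([-0.03645575,  0.        ,  0.        ,  0.        ,  0.        ]), 'eye': array([-0.09796591,  1.01291721,  0.67821238]), 'rotation': array([-0.6251078 ,  2.39726904, -1.42824223])}
```

View pics/top0.png

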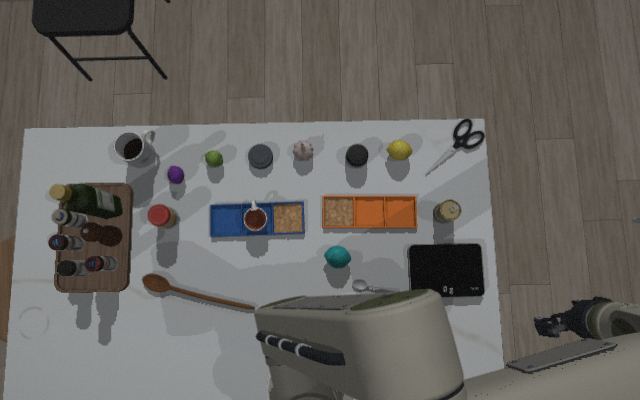

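View pics/side0.png

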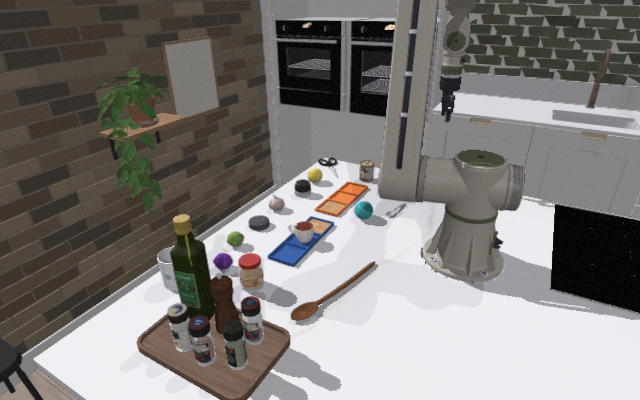

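```bash
cat >> h.py <<'E'
def cam(n,s=None):
    c=calibration(n)
    if n=="wrist":
        s=s or env.observe(); T=np.eye(4);T[:3,:3]=cv2.Rodrigues(np.array(s["orientation"]))[0];T[:3,3]=s["eef_pos"]
        T=T@c["T_tool_cam"];R,e=T[:3,:3],T[:3,3]
    else: R,e=cv2.Rodrigues(c["rotation"])[0],np.array(c["eye"])
    return c["camera_matrix"],c["dist_coeffs"],R,e
def cast(px,z,C):
    K,D,R,e=C
    u=cv2.undistortPoints(np.float64(px).reshape(-1,1,2),K,D).reshape(-1,2)
    r=np.c_[u,np.ones(len(u))]@R.T
    return e+r*((z-e[2])/r[:,2])[:,None]
def comps(mask,amin=60):
    n,l,st,ce=cv2.connectedComponentsWithStats(mask.astype(np.uint8))
    return [(l==i,st[i],ce[i]) for i in range(1,n) if st[i][4]>=amin]
def cloud(d,C):
    K,D,R,e=C
    h,w=d.shape;v,u=np.mgrid[:h,:w]
    q=cv2.undistortPoints(np.float64(np.c_[u.ravel(),v.ravel()]).reshape(-1,1,2),K,D).reshape(-1,2)
    return ((np.c_[q,np.ones(len(q))]*d.reshape(-1,1))@R.T+e).reshape(h,w,3)
E
python3 - <<'E'
from h import *
p=cv2.imread("pics/top0.png");d=np.load("top0.npy");C=cam("top");P=cloud(d,C)
print("table z",[P[y,x,2].round(4) for x,y in((180,250),(300,180),(430,180))])
hsv=cv2.cvtColor(p,cv2.COLOR_BGR2HSV);H,S,V=cv2.split(hsv)
m=(P[...,2]>0.018)&(P[...,2]<.12)&(d>0);m[:,:150]=0;m[:,490:]=0;m[275:]=0;m[:125]=0
for k,st,ce in comps(m):
    q=P[k];zt=np.percentile(q[:,2],97);t=q[q[:,2]>zt-.006]
    mid=cast([ce],zt/2,C)[0];r=cv2.minAreaRect(np.argwhere(k)[:,::-1].astype(np.float32))
    print(ce.round(),st[4],"hsv",[int(np.median(c[k])) for c in(H,S,V)],"ztop",zt.round(3),"top",((t.min(0)+t.max(0))/2)[:2].round(3),"mid",mid.round(3)[:2],"R",np.hypot(*mid[:2]).round(3),"rect",np.round(r[1],1),round(r[2]))
for n,m in(("blue",(H>100)&(H<125)&(S>150)),("orange",(H>5)&(H<18)&(S>200))):
    m[:,:195]=0;m[:,425:]=0;m[245:]=0;m[:185]=0
    ys,xs=np.nonzero(m)
    W=cast(np.c_[xs,ys],.010,C)[:,:2]*1000
    print(n,len(xs),cv2.minAreaRect(W.astype(np.float32)))
m=(H>5)&(H<20)&(S>80)&(S<200);m[:,265:]&=True
for lo,hi in((272,308),(320,356)):
    k=m.copy();k[:,:lo]=0;k[:,hi:]=0;k[:195]=0;k[240:]=0
    ys,xs=np.nonzero(k);print("cork",cv2.minAreaRect((cast(np.c_[xs,ys],.0055,C)[:,:2]*1000).astype(np.float32)))
E
```

```text
table z [np.float64(-0.0015), np.float64(0.0003), np.float64(-0.0)]
[152. 143.] 112 hsv [77, 7, 80] ztop 0.072 top [0.688 0.421] mid [0.663 0.43 ] R 0.791 rect [31.  5.] 90
[303. 150.] 291 hsv [8, 26, 100] ztop 0.051 top [0.638 0.011] mid [0.637 0.011] R 0.637 rect [18. 19.] 90
[399. 150.] 396 hsv [26, 153, 116] ztop 0.058 top [ 0.63  -0.255] mid [ 0.63  -0.257] R 0.681 rect [21.9 21.2] 45
[260. 156.] 410 hsv [108, 24, 65] ztop 0.027 top [0.623 0.132] mid [0.626 0.132] R 0.64 rect [23.3 23.3] 45
[357. 155.] 398 hsv [90, 16, 39] ztop 0.057 top [ 0.618 -0.137] mid [ 0.619 -0.139] R 0.634 rect [22. 21.] 90
[213. 159.] 240 hsv [43, 126, 83] ztop 0.046 top [0.619 0.26 ] mid [0.619 0.261] R 0.671 rect [16. 17.] 90
[175. 175.] 245 hsv [137, 146, 85] ztop 0.046 top [0.575 0.364] mid [0.576 0.367] R 0.682 rect [16.7 17.1] 22
[254. 215.] 305 hsv [8, 86, 92] ztop 0.057 top [0.455 0.14 ] mid [0.457 0.147] R 0.48 rect [28.1 23.4] 51
[448. 210.] 478 hsv [22, 79, 104] ztop 0.074 top [ 0.458 -0.376] mid [ 0.459 -0.379] R 0.595 rect [21.5 26.8] 63
[162. 215.] 537 hsv [2, 143, 111] ztop 0.088 top [0.459 0.386] mid [0.46 0.39] R 0.603 rect [23. 27.] 90
[446. 259.] 1858 hsv [80, 44, 18] ztop 0.025 top [ 0.329 -0.368] mid [ 0.329 -0.372] R 0.497 rect [31. 74.] 90
[337. 256.] 457 hsv [91, 168, 89] ztop 0.061 top [ 0.344 -0.076] mid [ 0.343 -0.077] R 0.351 rect [23.3 22.6] 45
blue 1404 ((449.9483642578125, 140.0242462158203), (86.290771484375, 254.8433074951172), 1.0407471656799316)
orange 55 ((462.63104248046875, -211.39126586914062), (168.44638061523438, 80.60458374023438), 88.79419708251953)
cork ((452.0508117675781, 56.661521911621094), (75.02587890625, 75.15521240234375), 89.10377502441406)
cork ((467.2784118652344, -85.26477813720703), (92.08566284179688, 89.31916809082031), 88.7935791015625)
```

```bash
cat >> h.py <<'E'
def row(x,y,z,yaw=np.pi/2,s=None,frm=None):
    """row (cm, rad) to a tool-down pose; yaw = direction of tool x"""
    s=s or env.observe();R=cv2.Rodrigues(np.array(s["orientation"]))[0] if frm is None else td(frm[3])
    o=np.array(s["eef_pos"]) if frm is None else np.array(frm[:3])
    return (R.T@(np.array([x,y,z])-o)*100).round(1),cv2.Rodrigues(R.T@td(yaw))[0].ravel().round(3)
def td(yaw):
    c,s_=np.cos(yaw),np.sin(yaw);return np.array([[c,s_,0],[s_,-c,0],[0,0,-1.]])
E
python3 - <<'E'
from h import *
c=calibration("wrist");print(c["T_tool_cam"].round(3),c["camera_matrix"].round(0))
print(row(.43,-.25,.36))
E
```

```text
[[ 0.001 -0.95  -0.311  0.081]
 [ 1.     0.001  0.001 -0.001]
 [-0.001 -0.311  0.95  -0.143]
 [ 0.     0.     0.     1.   ]] [[334.   0. 320.]
 [  0. 334. 199.]
 [  0.   0.   1.]]
(array([ 31.2, -18.8, -12.9]), array([-1.000e-03, -1.000e-03, -1.205e+00]))
```

>>> play_rows:
  motion:
    - [[31.2,-18.8,-12.9],[0,0,-1.205]]
    - [[31.2,-18.8,-12.9],[0,0,-1.205]]
    - [[31.2,-18.8,-12.9],[0,0,-1.205]]
    - [[31.2,-18.8,-12.9],[0,0,-1.205]]
    - [[31.2,-18.8,-12.9],[0,0,-1.205]]
    - [[31.2,-18.8,-12.9],[0,0,-1.205]]
    - [[31.2,-18.8,-12.9],[0,0,-1.205]]
    - [[31.2,-18.8,-12.9],[0,0,-1.205]]
  hand: 1

```text
t: 1.1
eef_pos: [0.4304, -0.2489, 0.3604]
orientation: [2.219, 2.223, -0.0]
wrist_force: [-0.2, -0.4, 0.1]
width: 0.0853
```

```bash
python3 - <<'E'
from h import *
s=env.observe();p,d=capture("wrist");np.save("w1.npy",d);cv2.imwrite("pics/w1.png",p)
import pickle;pickle.dump(s,open("w1.pkl","wb"));print(s["t"],s["eef_pos"],s["orientation"],s["joints"])
E
```

```text
1.1 [ 0.43039131 -0.24890272  0.36035791] [ 2.21938406e+00  2.22310346e+00 -2.45950468e-04] [-6.85821242e-01  1.57088470e-01  1.57435731e-01  1.57088189e+00
 -1.83281984e-04  8.83300594e-01]
```

View pics/w1.png

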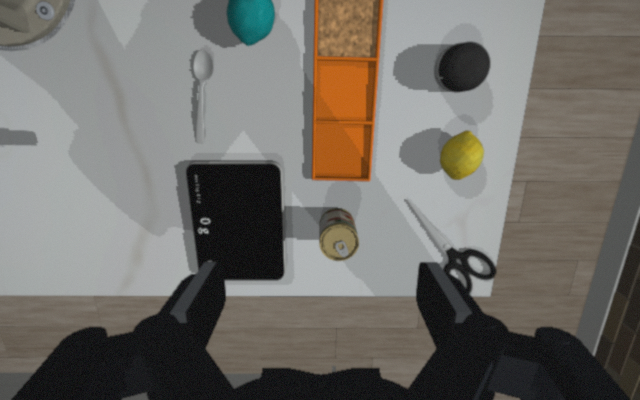

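```bash
cat >> h.py <<'E'
def pca(W):
    c=W.mean(0);w,v=np.linalg.eigh(np.cov((W-c).T));return np.degrees(np.arctan2(v[1,1],v[0,1]))%180,np.sqrt(w[1]/w[0])
def sil(mask,z,C):
    """silhouette: centroid cast to plane z, plus bounding rect and long axis"""
    c=max(cv2.findContours(mask.astype(np.uint8),cv2.RETR_EXTERNAL,cv2.CHAIN_APPROX_NONE)[0],key=cv2.contourArea)
    f=np.zeros(mask.shape,np.uint8);cv2.drawContours(f,[c],-1,1,-1)
    ys,xs=np.nonzero(f);W=cast(np.c_[xs,ys],z,C)[:,:2]*1000;a=pca(W)
    mn=cv2.moments(c);cc=cast([[mn["m10"]/mn["m00"],mn["m01"]/mn["m00"]]],z,C)[0]*1000
    return cc[:2].round(1),[np.round(t,1) for t in cv2.minAreaRect(W.astype(np.float32))],np.round(a,2)
E
python3 - <<'E'
from h import *
import pickle
p=cv2.imread("pics/w1.png");d=np.load("w1.npy");C=cam("wrist",pickle.load(open("w1.pkl","rb")));P=cloud(d,C)
H,S,V=cv2.split(cv2.cvtColor(p,cv2.COLOR_BGR2HSV))
print("table z",P[180,150,2],P[100,420,2])
m=(H>18)&(H<35)&(S>110);m[:,:430]=0;m[:,490:]=0;m[120:190]=m[120:190];m[:115]=0;m[195:]=0
print("lemon",sil(m,.029,C),sil((P[...,2]>.012)&m,.029,C), P[m][:,2].max())
k=(P[...,2]>.064)&(P[...,2]<.085);k[:200]=0;k[270:]=0;k[:,:300]=0;k[:,380:]=0
q=P[k];print("tin top",k.sum(),sil(k,.072,C),np.percentile(q[:,2],[5,50,95]))
# tin rim: ellipse in top face by depth; compare with full-silhouette
k=((H>=3)&(H<20)&(S>130));k[:,:300]=0;k[:,395:]=0;k[190:]=0
ys,xs=np.nonzero(k);W=cast(np.c_[xs,ys],.012,C)[:,:2]*1000
print("orange part",cv2.minAreaRect(W.astype(np.float32)),W.min(0),W.max(0))
# side edges by rows: fit lines of outer x edges
L=[];Rr=[]
for r in range(10,175,4):
    c=np.nonzero(k[r])[0]
    if len(c): L.append([c.min(),r]);Rr.append([c.max()+1,r])
for e in(L,Rr):
    w=cast(e,.012,C)[:,:2]*1000;f=cv2.fitLine(w.astype(np.float32),cv2.DIST_HUBER,0,.01,.01).ravel();print("edge dir deg",np.degrees(np.arctan(f[0]/f[1])),"pt",f[2:])
E
```

```text
table z -0.001126171987067437 0.0016534917446481279
lemon (array([ 633.2, -255.6]), [array([ 633. , -256.7]), array([61.4, 60.1]), np.float64(48.6)], array([86.1 ,  1.12])) (array([ 633.2, -255.6]), [array([ 633. , -256.7]), array([61.4, 60.1]), np.float64(48.6)], array([86.1 ,  1.12])) 0.06000675722917925
tin top 1197 (array([ 457., -372.]), [array([ 456.9, -371.6]), array([55.7, 59.2]), np.float64(0.1)], array([97.07,  1.06])) [0.06724727 0.06930338 0.0725597 ]
orange part ((464.1683044433594, -176.2947235107422), (242.17030334472656, 88.66459655761719), 88.7976303100586) [ 418.10411787 -297.55659187] [510.75233228 -56.14924215]
edge dir deg 1.2369379 pt [ 420.54642 -172.98239]
edge dir deg 1.1785876 pt [ 509.22464 -175.31627]
```

>>> play_rows:
  motion:
    - [[-12.4,2.7,24],[0,0,0]]
    - [[-12.4,2.7,24],[0,0,0]]
    - [[-12.4,2.7,24],[0,0,0]]
    - [[-12.4,2.7,24],[0,0,0]]
    - [[-12.4,2.7,24],[0,0,0]]
    - [[-12.4,2.7,24],[0,0,0]]
  hand: 0.75

```text
t: 1.9
eef_pos: [0.4553, -0.3739, 0.1189]
orientation: [-2.222, -2.216, -0.0]
wrist_force: [0.3, 0.8, 0.1]
width: 0.0749
```

```bash
python3 - <<'E'
from h import *
s=env.observe();p,d=capture("wrist");cv2.imwrite("pics/w2.png",p);P=cloud(d,cam("wrist",s))
print(s["eef_pos"],s["width"])
k=(P[...,2]>.066)&(P[...,2]<.085)&(abs(P[...,0]-.457)<.06)&(abs(P[...,1]+.373)<.06)&(d>0)
c=comps(k,200)
for m,st,ce in c: print(st,sil(m,.072,cam("wrist",s)))
E
```

```text
[ 0.45525775 -0.37394754  0.11888994] 0.07485608972999779
[ 277  183   93   87 6188] (array([ 457.2, -372.2]), [array([ 457.5, -373.3]), array([57.5, 56.2]), np.float64(45.5)], array([84.92,  1.02]))
```

View pics/w2.png

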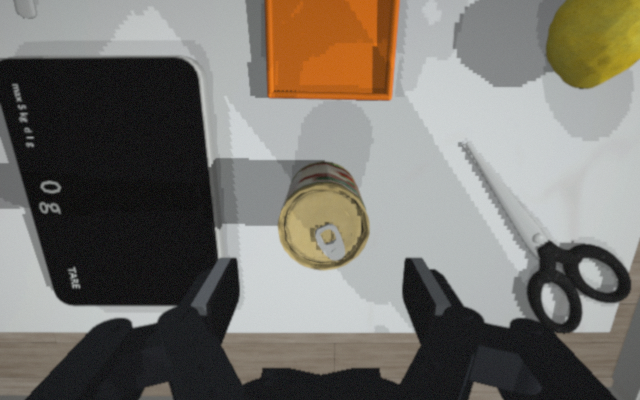

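>>> play_rows:
  motion:
    - [[0,0,5],[0,0,0]]
    - [[0,0,9],[0,0,0]]
    - [[0,0,10],[0,0,0]]
    - [[0,0,10],[0,0,0]]

```text
t: 2.45
eef_pos: [0.4576, -0.3742, 0.0221]
orientation: [2.219, 2.221, -0.0]
wrist_force: [-0.0, 0.9, -0.1]
width: 0.0748
```

>>> play_rows:
  motion:
    - [[0,0,0],[0,0,0]]
    - [[0,0,0],[0,0,0]]
    - [[0,0,0],[0,0,0]]
    - [[0,0,0],[0,0,0]]
    - [[0,0,0],[0,0,0]]
    - [[0,0,0],[0,0,0]]
  hand: -1

```text
t: 3.2
eef_pos: [0.4583, -0.3754, 0.0232]
orientation: [2.218, 2.218, -0.0]
wrist_force: [-0.5, 0.3, 7.4]
width: 0.0563
```

>>> play_rows:
  motion:
    - [[0,0,-4],[0,0,0]]
    - [[0,0,-8],[0,0,0]]
    - [[6,0.2,-8],[0,0,0]]
    - [[12,0.4,-8],[0,0,0]]
    - [[18,0.6,-8],[0,0,0]]
    - [[24,0.8,-8],[0,0,0]]
    - [[28.9,1,-8],[0,0,0]]
    - [[28.9,1,-8],[0,0,0]]

```text
t: 4.2
eef_pos: [0.4666, -0.0817, 0.1013]
orientation: [2.215, 2.227, 0.001]
wrist_force: [-0.1, -0.6, -1.6]
width: 0.0562
```

```bash
python3 - <<'E'
from h import *
s=env.observe();p,d=capture("wrist");cv2.imwrite("pics/w3.png",p);np.save("w3.npy",d)
import pickle;pickle.dump(s,open("w3.pkl","wb"))
s=env.observe();print(s["eef_pos"],s["width"],s["wrist_force"])
E
```

```text
[ 0.46713422 -0.08353256  0.1012901 ] 0.056121079973401246 [ 0.38271414 -0.94088454 -2.3261499 ]
```

View pics/w3.png

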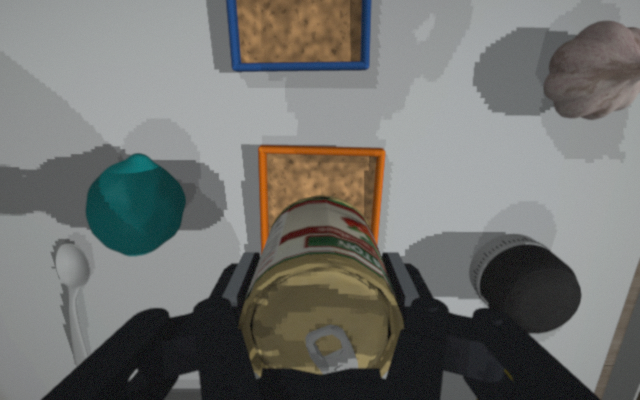

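```bash
python3 - <<'E'
from h import *
import pickle
C=cam("wrist",pickle.load(open("w3.pkl","rb")))
print("orange end",cast([[260,147],[386,148.5]],.012,C).round(4)[:,:2],"blue end",cast([[234,70],[370.5,68]],.012,C).round(4)[:,:2])
P=cloud(np.load("w3.npy"),C);q=P[330:345,290:350].reshape(-1,3);print(np.median(q,0))
E
```

```text
orange end [[ 0.4247 -0.0382]
 [ 0.5125 -0.0387]] blue end [[0.4102 0.0118]
 [0.4989 0.0136]]
[ 0.46643538 -0.08305354  0.14722334]
```

>>> play_rows:
  motion:
    - [[0,0,4],[0,0,0]]
    - [[0,0,6.4],[0,0,0]]
    - [[0,0,7.1],[0,0,0]]
    - [[0,0,7.1],[0,0,0]]
    - [[0,0,7.1],[0,0,0]]

```text
t: 4.88
eef_pos: [0.4678, -0.0858, 0.0302]
orientation: [2.221, 2.219, 0.001]
wrist_force: [0.0, -0.5, -1.0]
width: 0.056
```

>>> play_rows:
  motion:
    - [[0,0,0.15],[0,0,0]]
    - [[0,0,0.15],[0,0,0]]
    - [[0,0,0.15],[0,0,0]]

```text
t: 5.25
eef_pos: [0.4677, -0.0854, 0.0287]
orientation: [2.22, 2.22, 0.0]
wrist_force: [-1.2, -0.2, 5.9]
width: 0.0561
```

>>> play_rows:
  motion:
    - [[0,0,0],[0,0,0]]
    - [[0,0,0],[0,0,0]]
    - [[0,0,0],[0,0,0]]
    - [[0,0,-6],[0,0,0]]
    - [[0,0,-12],[0,0,0]]
    - [[-5,5,-12],[0,0,0]]
    - [[-9,9,-12],[0,0,0]]
    - [[-13,13,-12],[0,0,0]]
  hand: 0.75

```text
t: 6.25
eef_pos: [0.5982, -0.2162, 0.1481]
orientation: [2.22, 2.221, 0.001]
wrist_force: [0.2, -0.7, 0.4]
width: 0.0749
```

```bash
python3 - <<'E'
from h import *
s=env.observe();p,d=capture("wrist");cv2.imwrite("pics/w4.png",p);C=cam("wrist",s);P=cloud(d,C)
print(s["eef_pos"],s["width"])
H,S,V=cv2.split(cv2.cvtColor(p,cv2.COLOR_BGR2HSV))
m=(H>16)&(H<36)&(S>90)&(P[...,2]>.004)&(np.hypot(P[...,0]-.633,P[...,1]+.256)<.06)
for k,st,ce in comps(m,300): print(st,sil(k,.029,C),P[k][:,2].max())
E
```

```text
[ 0.59824441 -0.21624685  0.1481306 ] 0.07485680643692982
[ 329  202   66   76 3659] (array([ 634.2, -257.1]), [array([ 634.5, -258.2]), array([61.6, 60.4]), np.float64(42.2)], array([82.98,  1.25])) 0.06002495573143726
```

View pics/w4.png

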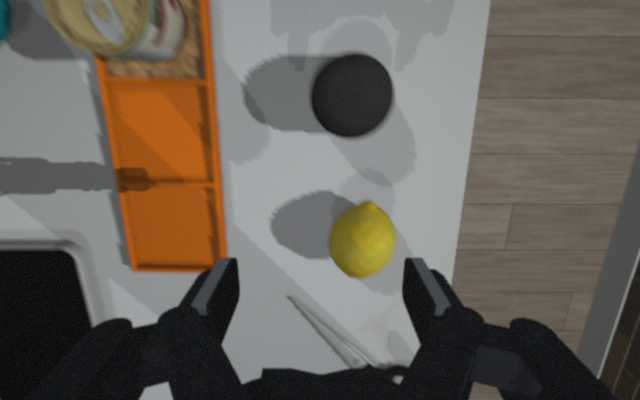

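>>> play_rows:
  motion:
    - [[-4.1,3.6,4],[0,0,0]]
    - [[-4.1,3.6,6],[0,0,0]]
    - [[-4.1,3.6,10],[0,0,0]]
    - [[-4.1,3.6,13.5],[0,0,0]]
    - [[-4.1,3.6,13.5],[0,0,0]]
    - [[-4.1,3.6,13.5],[0,0,0]]

```text
t: 7.05
eef_pos: [0.6333, -0.256, 0.0139]
orientation: [2.221, 2.221, 0.0]
wrist_force: [-0.8, -0.1, 0.5]
width: 0.0745
```

>>> play_rows:
  motion:
    - [[0,0,0],[0,0,0]]
    - [[0,0,0],[0,0,0]]
    - [[0,0,0],[0,0,0]]
    - [[0,0,0],[0,0,0]]
    - [[0,0,0],[0,0,0]]
    - [[0,0,0],[0,0,0]]
  hand: -1

```text
t: 7.8
eef_pos: [0.6346, -0.2568, 0.0159]
orientation: [2.218, 2.218, 0.002]
wrist_force: [-0.4, -0.4, 6.4]
width: 0.0541
```

>>> play_rows:
  motion:
    - [[0,0,-5],[0,0,0]]
    - [[0,0,-10],[0,0,0]]
    - [[3,-1,-13],[0,0,0]]
    - [[8,-3,-13],[0,0,0]]
    - [[13,-5,-13],[0,0,0]]
    - [[18,-7,-13],[0,0,0]]
    - [[23,-9,-13],[0,0,0]]
    - [[28,-11,-13],[0,0,0]]

```text
t: 8.8
eef_pos: [0.5224, 0.0256, 0.144]
orientation: [2.22, 2.22, 0.002]
wrist_force: [0.7, 0.6, -1.3]
width: 0.0542
```

>>> play_rows:
  motion:
    - [[5,-2,0],[0,0,0]]
    - [[10,-4,0],[0,0,0]]
    - [[15,-5.5,0],[0,0,0]]
    - [[18,-7,0],[0,0,0]]
    - [[20.3,-7.5,0],[0,0,0]]
    - [[20.3,-7.5,0],[0,0,0]]
    - [[20.3,-7.5,4],[0,0,0]]
    - [[20.3,-7.5,4],[0,0,0]]

```text
t: 9.8
eef_pos: [0.4458, 0.2257, 0.101]
orientation: [-2.221, -2.219, 0.007]
wrist_force: [-0.1, -0.1, -0.4]
width: 0.0538
```

```bash
python3 - <<'E'
from h import *
s=env.observe();p,d=capture("wrist");cv2.imwrite("pics/w5.png",p)
import pickle;pickle.dump(s,open("w5.pkl","wb"))
s=env.observe();print(s["eef_pos"],s["width"],s["wrist_force"])
C=cam("wrist",s);H,S,V=cv2.split(cv2.cvtColor(p,cv2.COLOR_BGR2HSV))
m=((H>100)&(H<125)&(S>150)).astype(np.uint8)
for k,st,ce in comps(m,300): print(st,cv2.minAreaRect((cast(np.argwhere(k)[:,::-1],.012,C)[:,:2]*1000).astype(np.float32)))
E
```

```text
[0.44695632 0.22606114 0.10245388] 0.05416915488787422 [ 0.20193434  0.27613768 -0.6518771 ]
[ 262  141  127  111 9331] ((450.93218994140625, 230.63433837890625), (88.31553649902344, 85.10514831542969), 0.9500998258590698)
```

View pics/w5.png

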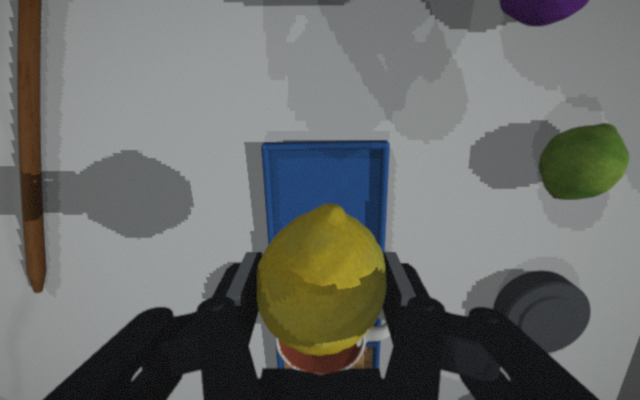

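>>> play_rows:
  motion:
    - [[0.2,0.3,3],[0,0,0]]
    - [[0.2,0.3,6],[0,0,0]]
    - [[0.2,0.3,8],[0,0,0]]
    - [[0.2,0.3,8],[0,0,0]]
    - [[0.2,0.3,8],[0,0,0]]

```text
t: 10.48
eef_pos: [0.4522, 0.2292, 0.0244]
orientation: [2.221, 2.22, 0.003]
wrist_force: [-0.4, -0.1, -0.7]
width: 0.054
```

>>> play_rows:
  motion:
    - [[0,0,0.3],[0,0,0]]
    - [[0,0,0.3],[0,0,0]]
    - [[0,0,0.4],[0,0,0]]
    - [[0,0,0.4],[0,0,0]]

```text
t: 10.98
eef_pos: [0.4512, 0.2293, 0.0199]
orientation: [2.221, 2.221, 0.002]
wrist_force: [-3.0, -1.5, 7.0]
width: 0.0544
```

>>> play_rows:
  motion:
    - [[0,0,0],[0,0,0]]
    - [[0,0,0],[0,0,0]]
    - [[0,0,0],[0,0,0]]
    - [[0,0,-5],[0,0,0]]
    - [[0,0,-11],[0,0,0]]
    - [[0,3,-13],[0,0,0]]
    - [[0,7,-13],[0,0,0]]
    - [[0,7,-13],[0,0,0]]
  hand: 0.75

```text
t: 11.98
eef_pos: [0.5235, 0.2291, 0.1488]
orientation: [2.222, 2.219, 0.003]
wrist_force: [-1.2, 0.7, -0.2]
width: 0.0746
```

```bash
python3 - <<'E'
from h import *
s=env.observe();p,d=capture("wrist");cv2.imwrite("pics/w6.png",p);C=cam("wrist",s);P=cloud(d,C)
print(s["eef_pos"],s["width"])
H,S,V=cv2.split(cv2.cvtColor(p,cv2.COLOR_BGR2HSV))
m=(H>32)&(H<60)&(S>70)&(P[...,2]>.004)&(d>0)
for k,st,ce in comps(m,300): print("lime",st,sil(k,.0225,C),P[k][:,2].max())
m=(H>16)&(H<36)&(S>90)&(d>0)&(P[...,2]<.1)
for k,st,ce in comps(m,300): print("lemon",st,sil(k,.033,C),P[k][:,2].max())
E
```

```text
[0.52348359 0.22905424 0.14875668] 0.07457247858447032
lime [ 410  123   61   62 2954] (array([621.1, 261.3]), [array([621.3, 260.4]), array([49. , 48.5]), np.float64(8.1)], array([54.65,  1.06])) 0.0467849394682619
lemon [ 194  151   72   85 4500] (array([450.6, 230.4]), [array([450.5, 229.3]), array([65.5, 57.4]), np.float64(45.2)], array([69.8 ,  1.23])) 0.06350072612560179
```

View pics/w6.png

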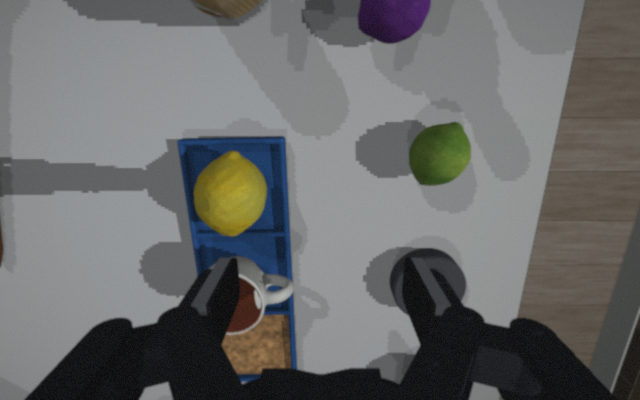

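>>> play_rows:
  motion:
    - [[1,3,2],[0,0,0.18]]
    - [[2,6,4],[0,0,0.35]]
    - [[3.2,9.7,6],[0,0,0.53]]
    - [[3.2,9.7,6],[0,0,0.7]]
    - [[3.2,9.7,6],[0,0,0.7]]
    - [[3.2,9.7,10],[0,0,0.7]]
    - [[3.2,9.7,13.7],[0,0,0.7]]
    - [[3.2,9.7,13.7],[0,0,0.7]]

```text
t: 13.02
eef_pos: [0.614, 0.2603, 0.0091]
orientation: [-2.846, -1.329, 0.011]
wrist_force: [-0.3, -0.6, 0.3]
width: 0.0744
```

>>> play_rows:
  motion:
    - [[0,0,0],[0,0,0]]
    - [[0,0,0],[0,0,0]]
    - [[0,0,0],[0,0,0]]
    - [[0,0,0],[0,0,0]]
    - [[0,0,0],[0,0,0]]
    - [[0,0,0],[0,0,0]]
    - [[0,0,0],[0,0,0]]
  hand: -1

```text
t: 13.9
eef_pos: [0.6198, 0.2616, 0.0149]
orientation: [2.847, 1.325, 0.008]
wrist_force: [-0.8, -0.5, 7.4]
width: 0.0419
```

```bash
python3 - <<'E'
from h import *
s=env.observe();p,d=capture("wrist");cv2.imwrite("pics/w7.png",p[120:])
print(s["eef_pos"],s["orientation"],s["joints"].round(2),s["width"])
x,y,z=s["eef_pos"];print(row(.464,-.254,.12,frm=(x,y,z,np.radians(50))))
E
```

```text
[0.61981304 0.26162336 0.01488189] [2.84734165 1.32516304 0.00771156] [ 0.28  0.62 -0.01  0.93 -0.    2.55] 0.04186428476671007
(array([-49.5,  21.2, -10.5]), array([ 0.   ,  0.   , -0.698]))
```

View pics/w7.png

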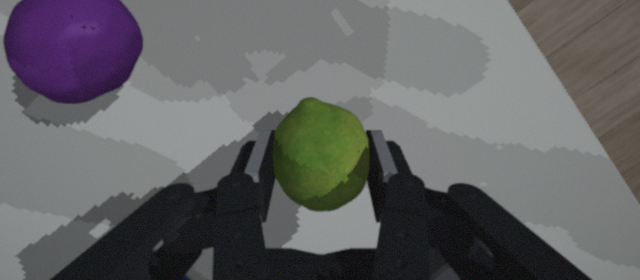

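>>> play_rows:
  motion:
    - [[0,0,-5],[0,0,0]]
    - [[0,0,-10],[0,0,0]]
    - [[-4,1.7,-12],[0,0,-0.1]]
    - [[-9,3.9,-12],[0,0,-0.25]]
    - [[-14,6,-12],[0,0,-0.4]]
    - [[-19,8.1,-12],[0,0,-0.55]]
    - [[-24,10.3,-12],[0,0,-0.698]]
    - [[-24,10.3,-12],[0,0,-0.698]]

```text
t: 14.95
eef_pos: [0.5414, 0.0081, 0.133]
orientation: [2.227, 2.213, 0.001]
wrist_force: [0.7, 0.0, -1.3]
width: 0.0418
```

```bash
python3 - <<'E'
from h import *
s=env.observe();print(s["eef_pos"],s["orientation"],s["width"],row(.4635,-.254,.10))
E
```

```text
[0.54144634 0.00809251 0.13303807] [2.22744601e+00 2.21325557e+00 7.06734624e-04] 0.04182916188406517 (array([-26.3,  -7.6,   3.3]), array([ 0.001,  0.001, -0.006]))
```

>>> play_rows:
  motion:
    - [[-5,-1.5,0],[0,0,0]]
    - [[-10,-3,0],[0,0,0]]
    - [[-15,-4.5,0],[0,0,0]]
    - [[-20,-6,0],[0,0,0]]
    - [[-26.3,-7.7,0],[0,0,0]]
    - [[-26.3,-7.7,3.3],[0,0,0]]
    - [[-26.3,-7.7,5.3],[0,0,0]]
    - [[-26.3,-7.7,5.3],[0,0,0]]

```text
t: 15.95
eef_pos: [0.464, -0.2506, 0.078]
orientation: [-2.222, -2.217, 0.0]
wrist_force: [-0.3, 0.3, -0.7]
width: 0.0416
```

```bash
python3 - <<'E'
from h import *
s=env.observe();p,d=capture("wrist");cv2.imwrite("pics/w8.png",p)
s=env.observe();print(s["eef_pos"],s["width"],row(.4635,-.254,.0205))
C=cam("wrist",s);H,S,V=cv2.split(cv2.cvtColor(p,cv2.COLOR_BGR2HSV))
k=((H>=3)&(H<20)&(S>130));L=[];Rr=[]
for r in range(120,240,5):
    c=np.nonzero(k[r])[0];c=c[(c>200)&(c<450)]
    if len(c): L.append([c.min(),r]);Rr.append([c.max()+1,r])
print([np.median(cast(e,.012,C)[:,0]) for e in(L,Rr)],L[::5],Rr[::5])
E
```

```text
[ 0.4648059  -0.25097571  0.07903526] 0.04153820818722769 (array([-0.3, -0.1,  5.9]), array([-0.   , -0.   , -0.002]))
[np.float64(0.42008113310650874), np.float64(0.5093007425893055)] [[np.int64(248), 120], [np.int64(249), 145], [np.int64(250), 170], [np.int64(252), 195], [np.int64(253), 220]] [[np.int64(393), 120], [np.int64(391), 145], [np.int64(389), 170], [np.int64(387), 195], [np.int64(385), 220]]
```

View pics/w8.png

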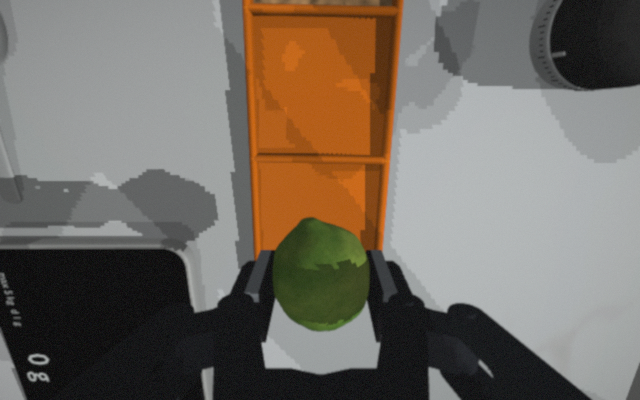

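>>> play_rows:
  motion:
    - [[-0.3,0,3],[0,0,0]]
    - [[-0.3,0,5.6],[0,0,0]]
    - [[-0.3,0,5.8],[0,0,0]]
    - [[-0.3,0,5.8],[0,0,0]]
    - [[-0.3,0,6],[0,0,0]]
    - [[-0.3,0,6],[0,0,0]]

```text
t: 16.75
eef_pos: [0.465, -0.2549, 0.0196]
orientation: [2.222, 2.218, 0.0]
wrist_force: [-0.1, 0.2, -0.8]
width: 0.0417
```

>>> play_rows:
  motion:
    - [[0,0,0.15],[0,0,0]]
    - [[0,0,0.15],[0,0,0]]
    - [[0,0,0.2],[0,0,0]]
    - [[0,0,0.2],[0,0,0]]

```text
t: 17.25
eef_pos: [0.465, -0.255, 0.0188]
orientation: [2.222, 2.218, 0.0]
wrist_force: [-3.3, 1.3, 13.8]
width: 0.0417
```

>>> play_rows:
  motion:
    - [[0,0,0],[0,0,0]]
    - [[0,0,0],[0,0,0]]
    - [[0,0,0],[0,0,0]]
    - [[0,0,-5],[0,0,0]]
    - [[0,0,-11],[0,0,0]]
    - [[4,3,-13],[0,0,0]]
    - [[8,6,-13],[0,0,0]]
    - [[13,9,-13],[0,0,0]]
  hand: 0.75

```text
t: 18.25
eef_pos: [0.5559, -0.1243, 0.1472]
orientation: [2.225, 2.216, 0.001]
wrist_force: [-0.2, -0.5, -0.0]
width: 0.0748
```

>>> play_rows:
  motion:
    - [[5,3,0],[0,0,0]]
    - [[10,6,0],[0,0,0]]
    - [[12,8,0],[0,0,0]]
    - [[12,8,0],[0,0,0]]

```text
t: 18.75
eef_pos: [0.6358, -0.003, 0.146]
orientation: [-2.22, -2.223, 0.0]
wrist_force: [-0.3, -0.5, -0.8]
width: 0.0749
```

```bash
python3 - <<'E'
from h import *
s=env.observe();p,d=capture("wrist");cv2.imwrite("pics/w9.png",p);C=cam("wrist",s);P=cloud(d,C)
print(s["eef_pos"],s["width"])
k=(P[...,2]>.006)&(np.hypot(P[...,0]-.637,P[...,1]-.011)<.055)&(d>0)
for m,st,ce in comps(k,300): print(st,ce,sil(m,.024,C),P[m][:,2].max())
t,d=capture("top");C=cam("top");P=cloud(d,C);H,S,V=cv2.split(cv2.cvtColor(t,cv2.COLOR_BGR2HSV))
m=(H>32)&(H<60)&(S>70)&(P[...,2]>.004)
for k,st,ce in comps(m,60): print("lime",st,sil(k,.0265,C)[0],P[k][:,2].max())
E
```

```text
[ 0.63581496 -0.00298143  0.1459613 ] 0.07485669807475688
[ 290  140   69   70 3598] [323.55141745 175.14897165] (array([638.7,  12.5]), [array([639.2,  12. ]), array([57.7, 55.2]), np.float64(86.1)], array([64.77,  1.06])) 0.058802998022685016
[  136   258   376   142 23372] [323.31456444 347.59323122] (array([ 639.4, -161. ]), [array([ 639.6, -145.3]), array([369.2, 164.5]), np.float64(0.1)], array([179.98,   2.54])) 0.23606422873829377
lime [ 67 184  54  35 503] [509.5 606.3] 1.2336221066649917
lime [113 195   9  18  74] [498.4 523.5] 0.06613685871301422
lime [392 202  20  16 228] [ 465.  -255.6] 1.2336221066649917
```

View pics/w9.png

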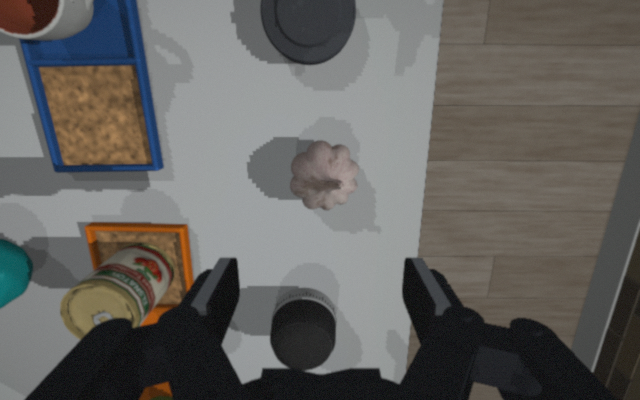

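>>> play_rows:
  motion:
    - [[1.5,0.3,4],[0,0,0]]
    - [[1.5,0.3,8],[0,0,0]]
    - [[1.5,0.3,12],[0,0,0]]
    - [[1.5,0.3,13.6],[0,0,0]]
    - [[1.5,0.3,13.6],[0,0,0]]

```text
t: 19.48
eef_pos: [0.6368, 0.0092, 0.0101]
orientation: [-2.224, -2.217, 0.003]
wrist_force: [-0.3, 0.6, -0.8]
width: 0.0749
```

>>> play_rows:
  motion:
    - [[0,0,0],[0,0,0]]
    - [[0,0,0],[0,0,0]]
    - [[0,0,0],[0,0,0]]
    - [[0,0,0],[0,0,0]]
    - [[0,0,0],[0,0,0]]
    - [[0,0,0],[0,0,0]]
  hand: -1

```text
t: 20.23
eef_pos: [0.64, 0.0096, 0.0134]
orientation: [2.221, 2.216, 0.004]
wrist_force: [0.6, -0.4, 6.9]
width: 0.0522
```

>>> play_rows:
  motion:
    - [[0,0,-5],[0,0,0]]
    - [[0,0,-11],[0,0,0]]
    - [[-3,-3,-12],[0,0,0]]
    - [[-7,-7,-12],[0,0,0]]
    - [[-11,-11,-12],[0,0,0]]
    - [[-15,-15,-12],[0,0,0]]
    - [[-17.9,-17.5,-12],[0,0,0]]
    - [[-17.9,-17.5,-12],[0,0,0]]

```text
t: 21.22
eef_pos: [0.4614, -0.1702, 0.1318]
orientation: [2.227, 2.214, 0.0]
wrist_force: [-0.3, -0.4, 0.3]
width: 0.0519
```

>>> play_rows:
  motion:
    - [[0,0,4],[0,0,0]]
    - [[0,0,8],[0,0,0]]
    - [[0,0,11.1],[0,0,0]]
    - [[0,0,11.1],[0,0,0]]
    - [[0,0,11.3],[0,0,0]]
    - [[0,0,11.3],[0,0,0]]

```text
t: 21.98
eef_pos: [0.4636, -0.1688, 0.019]
orientation: [2.222, 2.218, 0.001]
wrist_force: [-0.5, -0.4, -1.0]
width: 0.0518
```

Expected resting TCP is about 0.0174.

>>> play_rows:
  motion:
    - [[0,0,0.15],[0,0,0]]
    - [[0,0,0.15],[0,0,0]]
    - [[0,0,0.2],[0,0,0]]
    - [[0,0,0.2],[0,0,0]]

```text
t: 22.48
eef_pos: [0.4626, -0.1687, 0.0159]
orientation: [2.224, 2.219, -0.0]
wrist_force: [-0.3, 0.1, -0.3]
width: 0.0524
```

>>> play_rows:
  motion:
    - [[0,0,0.15],[0,0,0]]
    - [[0,0,0.15],[0,0,0]]
    - [[0,0,0.15],[0,0,0]]

```text
t: 22.85
eef_pos: [0.4627, -0.169, 0.0156]
orientation: [2.223, 2.218, -0.001]
wrist_force: [-4.2, 1.0, 12.5]
width: 0.0523
```

```bash
python3 - <<'E'
from h import *
s=env.observe();p,d=capture("wrist");cv2.imwrite("pics/w10.png",p);C=cam("wrist",s);P=cloud(d,C)
print(s["eef_pos"],s["wrist_force"])
k=(P[...,2]>.03)&(np.hypot(P[...,0]-.4635,P[...,1]+.169)<.024)&(d>0)
print(np.percentile(P[k][:,2],[90,99,100]))
E
```

```text
[ 0.46269875 -0.1689633   0.01556053] [-4.1570239   1.04557657 12.49830342]
[0.09677542 0.10256925 0.10490586]
```

View pics/w10.png

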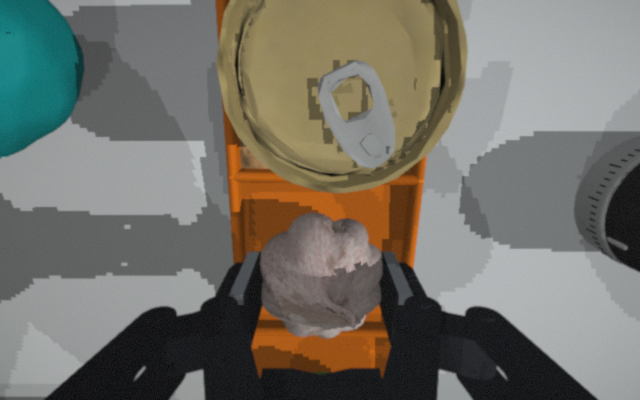

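>>> play_rows:
  motion:
    - [[0,0,0],[0,0,0]]
    - [[0,0,0],[0,0,0]]
    - [[0,0,0],[0,0,0]]
    - [[0,0,-5],[0,0,0]]
    - [[0,0,-11],[0,0,0]]
    - [[5,0,-15],[0,0,0]]
    - [[11,0,-15],[0,0,0]]
    - [[17,0,-15],[0,0,0]]
  hand: 0.85

```text
t: 23.9
eef_pos: [0.4634, 0.0027, 0.1651]
orientation: [2.224, 2.217, 0.002]
wrist_force: [0.5, -0.1, -0.4]
width: 0.0789
```

>>> play_rows:
  motion:
    - [[6,0,0],[0,0,0]]
    - [[12,0,0],[0,0,0]]
    - [[18,0,0],[0,0,0]]
    - [[24,0,0],[0,0,0]]
    - [[30,0,0],[0,0,0]]
    - [[33,0,0],[0,0,0]]
    - [[33,0,0],[0,0,0]]

```text
t: 24.78
eef_pos: [0.4631, 0.3334, 0.1635]
orientation: [-2.22, -2.223, 0.001]
wrist_force: [0.1, -0.8, -0.4]
width: 0.0793
```

```bash
python3 - <<'E'
from h import *
s=env.observe();p,d=capture("wrist");cv2.imwrite("pics/w11.png",p);C=cam("wrist",s);P=cloud(d,C)
print(s["eef_pos"],s["width"])
k=(P[...,2]>.076)&(P[...,2]<.1)&(np.hypot(P[...,0]-.459,P[...,1]-.387)<.05)&(d>0)
for m,st,ce in comps(k,300): print(st,ce,sil(m,.085,C),np.percentile(P[m][:,2],[50,98]))
t,d=capture("top");cv2.imwrite("pics/top1.png",t)
E
```

```text
[0.46306033 0.33342629 0.16353992] 0.07931930483955026
[ 270   84   87   89 6015] [313.13300083 127.56159601] (array([458.5, 391.6]), [array([458.7, 390.5]), array([56.2, 56.6]), np.float64(24.7)], array([72.69,  1.01])) [0.08496701 0.08658126]
```

View pics/w11.png

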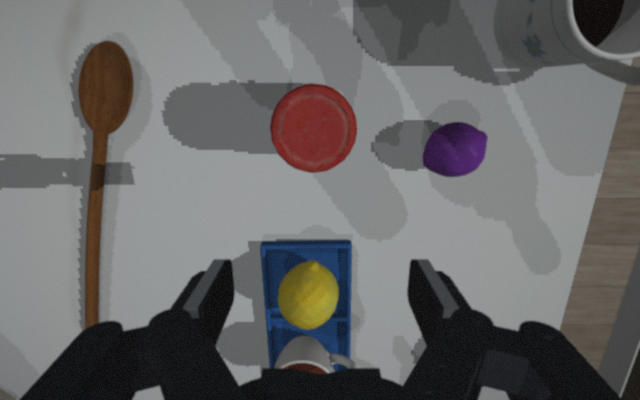

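>>> play_rows:
  motion:
    - [[5.5,-0.4,0],[0,0,0]]
    - [[5.5,-0.4,2],[0,0,0]]
    - [[5.5,-0.4,4],[0,0,0]]
    - [[5.5,-0.4,7],[0,0,0]]
    - [[5.5,-0.4,10],[0,0,0]]
    - [[5.5,-0.4,13.8],[0,0,0]]
    - [[5.5,-0.4,13.8],[0,0,0]]
    - [[5.5,-0.4,13.8],[0,0,0]]

```text
t: 25.88
eef_pos: [0.4606, 0.3859, 0.0275]
orientation: [2.225, 2.218, 0.001]
wrist_force: [-0.3, -0.2, 1.0]
width: 0.0789
```

>>> play_rows:
  motion:
    - [[0,0,0],[0,0,0]]
    - [[0,0,0],[0,0,0]]
    - [[0,0,0],[0,0,0]]
    - [[0,0,0],[0,0,0]]
    - [[0,0,0],[0,0,0]]
    - [[0,0,0],[0,0,0]]
  hand: -1

```text
t: 26.62
eef_pos: [0.461, 0.387, 0.0289]
orientation: [2.223, 2.218, 0.005]
wrist_force: [-0.8, -2.1, 5.5]
width: 0.0595
```

>>> play_rows:
  motion:
    - [[0,0,-5],[0,0,0]]
    - [[0,0,-11],[0,0,0]]
    - [[-4,-0.1,-11],[0,0,0]]
    - [[-10,-0.3,-11],[0,0,0]]
    - [[-16,-0.4,-11],[0,0,0]]
    - [[-22,-0.6,-11],[0,0,0]]
    - [[-28,-0.8,-11],[0,0,0]]
    - [[-33.1,-0.8,-11],[0,0,0]]

```text
t: 27.62
eef_pos: [0.4509, 0.0534, 0.1374]
orientation: [2.223, 2.218, 0.002]
wrist_force: [0.8, -1.3, -3.2]
width: 0.0594
```

>>> play_rows:
  motion:
    - [[0,0,0],[0,0,0]]
    - [[0,0,0],[0,0,0]]
    - [[0,0,5],[0,0,0]]
    - [[0,0,5],[0,0,0]]

```text
t: 28.12
eef_pos: [0.4477, 0.057, 0.0838]
orientation: [-2.217, -2.218, 0.007]
wrist_force: [-0.7, 0.0, -3.8]
width: 0.0592
```

```bash
python3 - <<'E'
from h import *
p,d=capture("wrist");s=env.observe();p,d=capture("wrist");cv2.imwrite("pics/w12.png",p);C=cam("wrist",s)
print(s["eef_pos"],s["width"],s["wrist_force"],s["orientation"])
E
```

```text
[0.44924753 0.05678008 0.08555205] 0.059457403265642805 [ 0.18066433 -0.08346522 -3.03805594] [-2.2187964  -2.21967192  0.00414807]
```

View pics/w12.png

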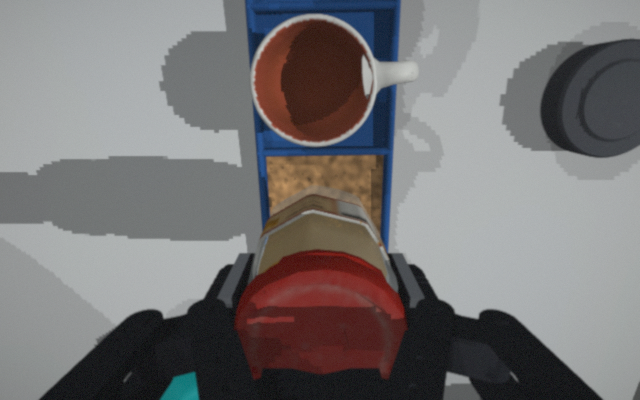

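>>> play_rows:
  motion:
    - [[0,0.3,3],[0,0,0]]
    - [[0,0.3,4.6],[0,0,0]]
    - [[0,0.3,4.9],[0,0,0]]
    - [[0,0.3,4.9],[0,0,0]]
    - [[0,0.3,4.9],[0,0,0]]

```text
t: 28.85
eef_pos: [0.4552, 0.0555, 0.0385]
orientation: [2.222, 2.218, 0.002]
wrist_force: [-0.1, -0.2, -2.3]
width: 0.0594
```

>>> play_rows:
  motion:
    - [[0,0,0.2],[0,0,0]]
    - [[0,0,0.3],[0,0,0]]
    - [[0,0,0.4],[0,0,0]]
    - [[0,0,0.4],[0,0,0]]

```text
t: 29.35
eef_pos: [0.4542, 0.0553, 0.0343]
orientation: [2.223, 2.219, 0.0]
wrist_force: [-3.7, -0.3, 8.9]
width: 0.0592
```

Contact at the expected height. Release, rise, and back off for a final check.

>>> play_rows:
  motion:
    - [[0,0,0],[0,0,0]]
    - [[0,0,0],[0,0,0]]
    - [[0,0,0],[0,0,0]]
    - [[0,0,-5],[0,0,0]]
    - [[0,0,-11],[0,0,0]]
    - [[0,0,-17],[0,0,0]]
    - [[0,0,-23],[0,0,0]]
    - [[0,0,-23],[0,0,0]]
  hand: 0.75

```text
t: 30.35
eef_pos: [0.4568, 0.0553, 0.2683]
orientation: [2.219, 2.214, 0.01]
wrist_force: [0.6, 0.5, -0.4]
width: 0.0745
```

>>> play_rows:
  motion:
    - [[-6,0,-1],[0,0,0]]
    - [[-12,0,-2],[0,0,0]]
    - [[-17,0,-4],[0,0,0]]
    - [[-17,0,-4],[0,0,0]]

```text
t: 30.85
eef_pos: [0.454, -0.1177, 0.3031]
orientation: [2.229, 2.213, -0.0]
wrist_force: [0.5, -0.9, -0.9]
width: 0.0745
```

```bash
python3 - <<'E'
from h import *
p,d=capture("wrist");s=env.observe();p,d=capture("wrist");cv2.imwrite("pics/w13.png",p);C=cam("wrist",s);P=cloud(d,C)
print(s["t"],s["eef_pos"])
H,S,V=cv2.split(cv2.cvtColor(p,cv2.COLOR_BGR2HSV))
for n,(cx,cy,yaw),b in(("blue",(.4515,.142,np.pi+.021),.085),("orange",(.465,-.169,-.021),.085)):
    for yy in(.085,0,-.085):
        c,si=np.cos(yaw),np.sin(yaw);dx,dy=P[...,0]-cx,P[...,1]-cy
        lx,ly=c*dx+si*dy,-si*dx+c*dy-yy
        k=(abs(lx)<.045)&(abs(ly)<.042)&(P[...,2]>.018)&(P[...,2]<.12)&(d>0)
        if k.sum()<100: print(n,yy,"none",k.sum());continue
        zt=np.percentile(P[k][:,2],98);t=k&(P[...,2]>zt-.009);q=max(comps(k,50),key=lambda m:m[1][4])
        print(n,yy,"ztop",zt.round(4),"silhouette@mid local mm",)
        w=cast([q[2]],zt/2+.003,C)[0];print("   sil",np.round([1e3*(c*(w[0]-cx)+si*(w[1]-cy)),1e3*(-si*(w[0]-cx)+c*(w[1]-cy)-yy)],1),"top",np.round([lx[t].mean()*1e3,ly[t].mean()*1e3],1))
E
```

```text
30.9 [ 0.45353025 -0.11583903  0.30244097]
blue 0.085 ztop 0.0921 silhouette@mid local mm
   sil [-0.7 14.3] top [-0.8 17.7]
blue 0 none 0
blue -0.085 none 0
orange 0.085 ztop 0.0781 silhouette@mid local mm
   sil [ 2.2 -2.9] top [1.3 0.2]
orange 0 ztop 0.0582 silhouette@mid local mm
   sil [-1.7  3.7] top [0.6 3.3]
orange -0.085 ztop 0.0499 silhouette@mid local mm
   sil [ 2.3 -0.2] top [2.5 2.2]
```

View pics/w13.png

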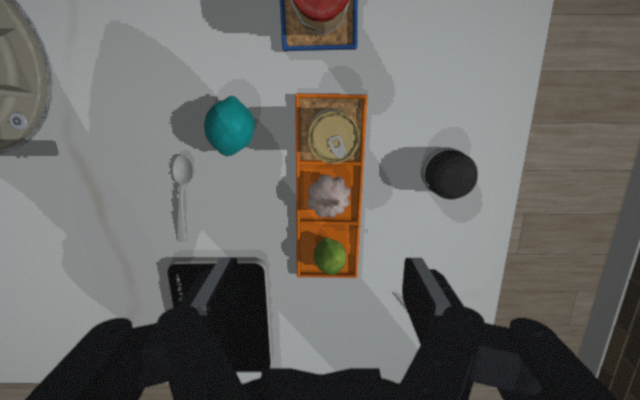

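```bash
python3 - <<'E'
from h import *
p,d=capture("top");C=cam("top");P=cloud(d,C)
m=(P[...,2]>0.018)&(P[...,2]<.12)&(d>0);m[:,:150]=0;m[:,490:]=0;m[275:]=0;m[:125]=0
for k,st,ce in comps(m):
    zt=np.percentile(P[k][:,2],97);t=P[k];t=t[t[:,2]>zt-.006]
    print(ce.round(),st[4],zt.round(3),"top",((t.min(0)+t.max(0))/2)[:2].round(3),"mid",cast([ce],zt/2+.003,C)[0][:2].round(3))
cv2.imwrite("pics/top2.png",cv2.resize(p[120:300,120:500],None,fx=2,fy=2))
print(env.observe()["t"])
E
```

```text
[152. 143.] 108 0.071 top [0.69  0.421] mid [0.664 0.43 ]
[260. 156.] 414 0.027 top [0.623 0.132] mid [0.625 0.132]
[175. 175.] 244 0.046 top [0.575 0.364] mid [0.575 0.366]
[254. 216.] 314 0.057 top [0.455 0.14 ] mid [0.456 0.146]
[286. 214.] 465 0.094 top [0.455 0.059] mid [0.456 0.059]
[223. 218.] 405 0.063 top [0.454 0.231] mid [0.452 0.229]
[446. 259.] 1857 0.025 top [ 0.33  -0.369] mid [ 0.33  -0.372]
31.0
```

View pics/top2.png

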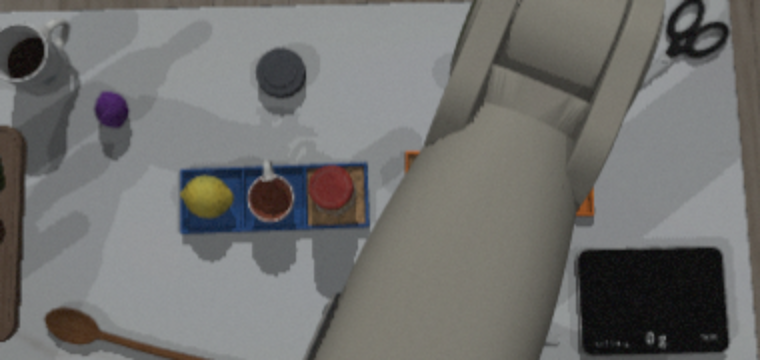

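```bash
python3 - <<'E'
from h import *
s=env.observe();p,d=capture("wrist");C=cam("wrist",s);P=cloud(d,C)
k=(P[...,2]>.018)&(P[...,2]<.1)&(np.hypot(P[...,0]-.619,P[...,1]+.138)<.06)
for m,st,ce in comps(k,200): print("timer",cast([ce],.027,C)[0].round(3))
print(abs(s["qd"]).max(),env.sign_off())
E
```

```text
timer [ 0.621 -0.138  0.027]
the job is handed in; nothing more can be done
0.022525597297136886 None
```

Both kits are made up and the job was handed in at about 31 s of the 128 s allowed. `sign_off` gives no verdict, so the result below rests on my last camera checks.

- **Blue tray:** the honey jar stands in the cork compartment and the lemon lies in the free plain one. Both are within about 4 mm of their compartment centres.
- **Orange tray:** the tin stands in the cork compartment, the garlic is in the middle one and the lime in the end one. All three are within about 4 mm of their compartment centres.
- **Set-downs:** each item was lowered until the wrist force showed contact (6–14 N), and only then released.
- **Bystanders:** the cup, timer and lid all read within 2 mm of where they started.

Some readings disagreed:
- **Blue tray in the last wrist picture:** it was cut off at the edge, so that view gave a false offset for the jar. I took the jar and lemon positions from the top camera instead.
- **Garlic height:** its top read about 4 mm below the expected height, which I put down to the thin stem. It looks upright.
- **Jar height:** its top read about 3 mm too high, the same excess as before it was picked up.

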